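# Set a length stop from a bench gauge

## Task

Set the sliding stop of the jig to the length of the square gauge bar: take the square bar out of the wooden stand, lay it flat along the jig's bed with one end under the hood, fully home against the end block, while the stop is still well back. Then slide the stop up by its grip until you feel it bear on the bar's free end, without ramming it, and leave bar and stop like that. Leave the two round pins in the stand and do not disturb the other things on the bench.

Things in the scene. Friction and masses are not known exactly. Their poses are not given: they have to be found in the camera images.
- jig: fixed aluminium bed plate on the bench, 100 (x) x 290 (y) x 12 mm; its y axis is the track. Origin at bench height; the plate spans y = -165 to +125 mm. At the +y end a dark steel end block, 50 mm wide, 45 mm high over the bench, has its face (looking to -y) at y = +100 mm. The bed before the hood is flat and open
- jig_hood (a point): mouth of the hood, at bed height on the lane's middle (jig y = +78 mm); axes as the jig's. The hood, 48 mm wide, top 39 mm over the bench, covers the lane from here to the end block, 22 mm on; the bay under it is 20 mm wide and 20 mm high. Before the mouth both sides of the lane are open for fingers
- jig_end (a point): foot of the end block's face: on the middle of the lane (jig x = 0), y = +100 mm, at bed height (12 mm over the bench); axes as the jig's. A bar lying home has its end here and its centre 40 mm towards -y and 7 mm up
- stop: the sliding stop: a steel carriage on the bed, 82 (x) x 36 (y) x 20 mm, sliding only along the jig's y with about 3 N of friction; stays where left; starts 0 to 25 mm from the back of its 100 mm travel. Axes as the jig's. Origin at bed height on the lane's middle; the carriage spans y = -25 to +11 mm, a nose 22 mm wide and 16 mm high goes on to y = +25 mm
- stop_nose (a point): centre of the nose's flat front face (looking to +y, towards the end block), 7 mm over the bed
- stop_grip (a point): the grip fin on the carriage, at the height for the TCP: the fin is 14 mm thick along y, 34 mm wide along x, and its top is 10 mm above this point (fin foot 24 mm below it, on the carriage)
- gauge: the square gauge bar: bright steel, 14 x 14 x 80 mm, about 0.12 kg; its z axis runs along its length, origin at the centre of one end face (the lower one at the start). It starts upright in one of the three sockets of the stand (which one varies), faces square to the stand, the top 22 mm standing out
- gauge_mid (a point): centre of the square bar, 40 mm along its z axis from the origin
- stand: fixed wooden block, 60 (x) x 160 (y) x 62 mm, origin under its centre; three square sockets 16.5 mm wide, 58 mm deep, at y = -48, 0 and +48 mm
- mat: bare black rubber mat fixed on the bench, 170 (x) x 130 (y) x 3 mm, origin under its centre: a free place to lay things down
- pin_plain: plain round steel pin, 14 mm across, 80 mm long, upright in the stand; stays there
- pin_dome: round steel pin with a ball head 19 mm across, 82 mm long, upright in the stand; stays there
- dish: small white dish, 72 mm across, 26 mm high, bystander; origin under its centre
- file: hand file with wooden handle lying on the bench along its x axis from -85 to +100 mm, 20 mm high, bystander
- handpiece: engraving handpiece lying along its x axis, from -60 to +97 mm, 27 mm thick, bystander
- loupe: short brass ring, 34 mm across, 20 mm high, bystander
- stone: grey sharpening stone 100 x 35 x 16 mm, bystander
- hammer: small hammer lying along its x axis, 200 mm long, bystander
Mind the look-alikes: they are no part of the job. Of the things shaped like the mat, the black one is meant.

How it is judged:
By the outcome, as a careful person would: the job done as asked, in the order asked, and still so for the second after the job is handed in, with the robot touching nothing.
It also fails if it takes over 72 s, if anything falls off the work surface, if the arm or the gripper's body presses on something with over 40 N, if the wrist force passes 120 N, or if a joint passes its speed limit or range.

## Robot

A 6-joint arm with a two-finger parallel gripper is mounted at the origin on the work surface. World frame = base frame: x ahead of the robot, y to its left, z up, the work surface at z = 0. Lengths are in m, angles in rad, forces in N, time in s.
With the tool pointing down it reaches from about 0.35 to 0.975 m from the base axis. Payload 7.1 kg.
Tool frame: the origin (TCP) lies between the finger pads, 19 mm behind the fingertips; this is the grasp point; z points along the fingers, y is the line along which they close (so a half turn about z gives the same grasp; the last joint's range is limited). The gripper opens to 88 mm and grips with 3 to 60 N. Pads are 20 mm wide; open, the fingers measure 115 mm over their backs; the gripper's body (75 mm by 178 mm) begins 61 mm behind the grasp point.
Start: joints at [1.291, 0.423, 1.63, -0, 1.089, -0.019], TCP at [0.161, 0.604, 0.241] pointing down, gripper open.
Joint ranges: [-3, 3], [-0.9, 2.11], [0.09, 2.58], [-1.31, 4.45], [0.11, 2.69], [-2.54, 2.54]. Speed limits (rad/s): [2.39, 2.39, 3.01, 3.14, 3.14, 3.14].

## Interface

Orientations are given as a rotation vector (axis times angle).
In Python, from bench import robot, grab_frame gives the robot as it stands.
- The arm moves only by the shell command python3 -m pendant 'ROWS'. ROWS is JSON, a list of rows, each a list of 7 numbers: the shift along the tool's x, y, z in m, then the turn, a rotation vector about the tool's x, y, z in degrees, then the finger opening in m, from 0 to 0.0878. A call has 1 to 5 rows; each row shifts and turns the commanded pose from where the row before left it, along the tool's axes as they then stand; what a row does not reach is not made up. A row lasts 1/12 s, in which the tool goes at most 41.7 mm and 7.16 degrees, less where a joint would pass 70% of its speed; a pose out of reach is approached as far as the arm can. A call with a gripper value outside its range is refused whole. The fingers move at their own pace and stop on an object; the grip force is fixed at half the most. Time passes only in rows, so rows that do not move let the fingers close. It gives the time, the measured TCP pose, the force, the opening and the grip force at its end, in the units of the state.
- robot.get_obs(): the state, without advancing time (a new reading comes with each control period).
- grab_frame(name): name is "scene" or "top" or "wrist"; returns a dict with "pixels" (420x560x3 uint8, red, green, blue), "K" (3x3 intrinsics, pixels), "R" (3x3) and "t" (3): a world point X has camera coordinates R X + t. Camera axes: x right, y down, z forward; pixel columns grow to the right and rows downward; lengths in m; the calibration is good to about 2 mm. A picture is of the moment at which its call begins. There is no depth.
- robot.sign_off(): hands the job in; it is judged then, once.
The state is a dict: "t": time; "q": joint angles; "dq": joint speeds; "tau": joint torques, N m; "tcp_pos": TCP position; "eef_rot": TCP orientation; "force": force on the tool from outside, world axes, zero at the start; "torque": the same for the moment, N m; "grip_width": finger opening in m; "grasp_force": force on a finger pad.
Only numpy, scipy, OpenCV 4.12 (cv2) and the standard library are available. Lean on these libraries where they do the work, as an engineer would, in place of code of your own. Each camera call takes 0.05 s, during which the arm holds its last target. There are 200 camera calls.

## Working session

There is one attempt and no reset: what is moved stays moved. The work goes in short steps, Python scripts to look and compute and a shell command to move; the robot and the scene stay as the last step left them, time stands still between calls to the robot, and variables do not carry over. Pictures are saved under pics/ and viewed, at most 10 in all, crops included, and the job is handed in when it is done.

```bash
ls; mkdir -p pics; python3 - <<'E'
from bench import robot, grab_frame
import cv2,numpy as np
for n in ("scene","top"):
    f=grab_frame(n); cv2.imwrite(f"pics/{n}0.png",f["pixels"][:,:,::-1]); np.savez(f"pics/{n}0.npz",**f)
    print(n,f["K"].round(1).tolist(),f["R"].round(4).tolist(),f["t"].round(4).tolist())
o=robot.get_obs();print(o["t"],o["tcp_pos"],o["eef_rot"],o["grip_width"],o["force"])
E
```

```text
pics
scene [[513.1, 0.0, 275.3], [0.0, 513.1, 214.0], [0.0, 0.0, 1.0]] [[-0.0283, 0.9995, -0.0147], [0.5652, 0.0039, -0.8249], [-0.8244, -0.0316, -0.5651]] [0.0802, -0.2185, 1.6958]
top [[388.3, 0.0, 277.0], [0.0, 388.3, 205.2], [0.0, 0.0, 1.0]] [[0.0202, -0.9997, 0.0157], [-0.9923, -0.0219, -0.1222], [0.1225, -0.0131, -0.9924]] [-0.0882, 0.4489, 1.0121]
0.1 [0.16103836 0.60342801 0.24068152] [-4.08537869e-01 -3.11473115e+00  2.12301978e-03] 0.08808183980854181 [ 0.54663633  0.15556562 -0.12392971]
```

View pics/scene0.png

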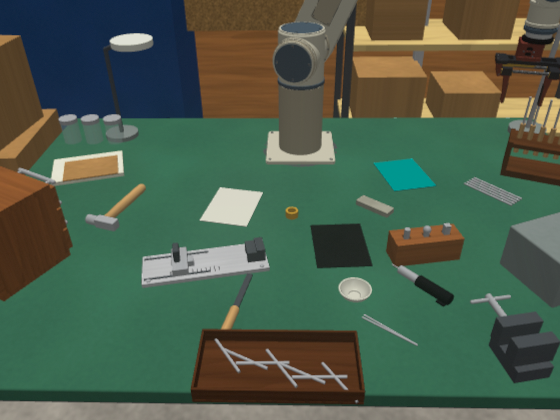

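View pics/top0.png

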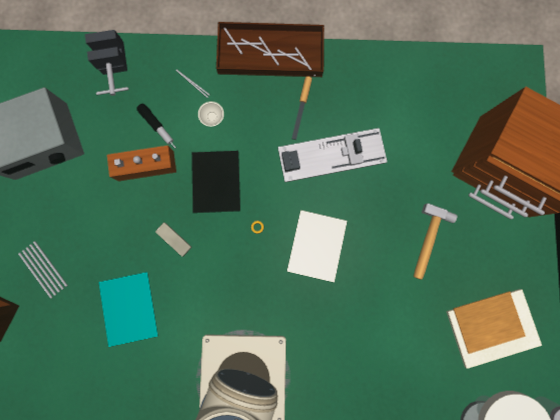

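The scene view shows the jig at (205,262), with end block at (256,250), and stop at (180,260). The stand is at (425,245), with three items at (407,233), (427,231) and (447,228). The mat is at (340,245). The top view has the stand at (140,163), with items at (119,162), (137,160), (155,157), and the jig at (332,155). Next I'll take close crops.

```bash
python3 - <<'E'
import cv2,numpy as np
s=cv2.imread("pics/scene0.png");t=cv2.imread("pics/top0.png")
def c(i,x,y,w,h): return cv2.resize(i[y:y+h,x:x+w],(400,300),interpolation=cv2.INTER_CUBIC)
a=np.vstack([np.hstack([c(s,380,210,100,75),c(t,95,130,100,75)]),np.hstack([c(s,135,215,140,105),c(t,265,110,133,100)])])
cv2.imwrite("pics/crop1.png",a)
E
```

```text
(no output)
```

View pics/crop1.png

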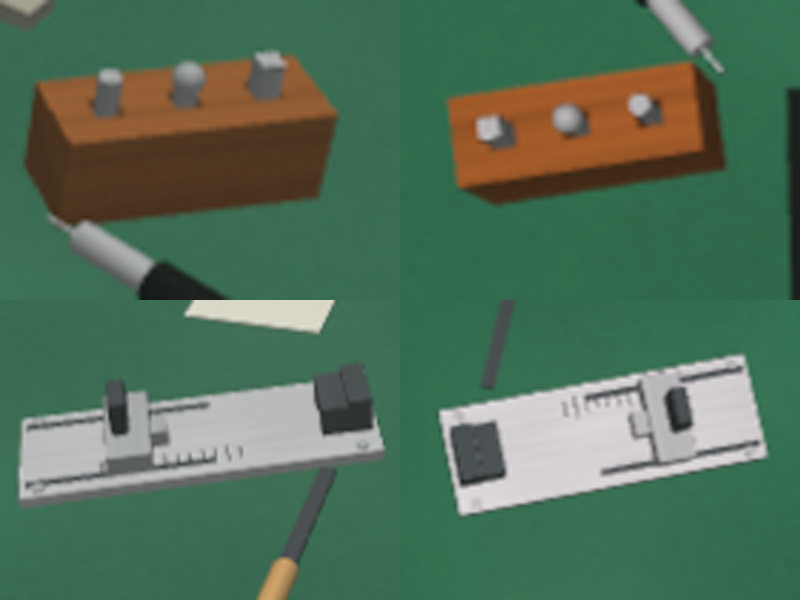

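The crops show three candidates in the stand. The plain round pin is at scene (407,233) / top (155,157), the ball-headed pin at scene (427,230) / top (137,160), and the square-topped bar at scene (447,228) / top (118,162). I choose the square one. On the jig, the end block is towards world +y and the stop sits well back.

```bash
cat > h.py <<'E'
import numpy as np, cv2
from scipy.spatial.transform import Rotation as Ro
def ray(f,uv):
    d=np.linalg.inv(f["K"])@np.array([uv[0],uv[1],1.]); R=f["R"]; return -R.T@f["t"], R.T@d
def onz(f,uv,z):
    c,d=ray(f,uv); return c+d*(z-c[2])/d[2]
def tri(obs):   # [(frame,uv),...] -> least squares point, residual
    A=np.zeros((3,3));b=np.zeros(3);L=[]
    for f,uv in obs:
        c,d=ray(f,uv); d=d/np.linalg.norm(d); P=np.eye(3)-np.outer(d,d); A+=P;b+=P@c;L.append((P,c))
    x=np.linalg.solve(A,b); return x,[float(np.linalg.norm(P@(x-c))) for P,c in L]
def proj(f,X):
    p=f["K"]@(f["R"]@np.asarray(X)+f["t"]); return p[:2]/p[2]
def goto(o,pos,R):  # current commanded pose -> tool shift (m), turn (deg)
    R0=Ro.from_rotvec(o["eef_rot"]); return R0.inv().apply(np.asarray(pos)-o["tcp_pos"]),(R0.inv()*R).as_rotvec(degrees=True)
E
python3 - <<'E'
from h import *
from bench import robot, grab_frame
S=dict(np.load("pics/scene0.npz"));T=dict(np.load("pics/top0.npz"))
def rect(f,m,lo,name):
    x,y,w,h=lo; mm=np.zeros_like(m);mm[y:y+h,x:x+w]=m[y:y+h,x:x+w]
    c=max(cv2.findContours(mm,0,1)[0],key=cv2.contourArea); r=cv2.minAreaRect(c); print(name,cv2.contourArea(c),np.round(r[0],1),np.round(r[1],1),round(r[2],1)); 
    ap=cv2.approxPolyDP(cv2.convexHull(c),4,True)[:,0]; return r,ap
hsv=cv2.cvtColor(T["pixels"],cv2.COLOR_RGB2HSV)
m=((hsv[...,0]<18)&(hsv[...,1]>150)&(hsv[...,2]>130)).astype(np.uint8)*255
r,ap=rect(T,m,(95,135,90,55),"stand top"); 
for p in cv2.boxPoints(r): print(p.round(1),onz(T,p,.062).round(4))
m=((hsv[...,1]<60)&(hsv[...,2]>120)).astype(np.uint8)*255
m=cv2.morphologyEx(m,cv2.MORPH_CLOSE,np.ones((9,9)))
r,ap=rect(T,m,(265,115,135,80),"jig")
for p in cv2.boxPoints(r): print(p.round(1),onz(T,p,.012).round(4))
hs=cv2.cvtColor(S["pixels"],cv2.COLOR_RGB2HSV)
m=((hs[...,0]<18)&(hs[...,1]>120)&(hs[...,2]>95)).astype(np.uint8)*255
r,ap=rect(S,m,(380,215,90,55),"stand scene");print(ap.tolist())
# correspondences picked from crop1 (bar top centre, stand top corners)
for n,s,t in [("bar top",(380+270/4,210+60/4),(95+90/4,130+126/4)),("stand TL",(380+38/4,210+84/4),(95+294/4,130+62/4)),("stand far R",(380+295/4,210+55/4),(95+58/4,130+187/4)),("stand near R",(380+337/4,210+115/4),(95+48/4,130+98/4)),("plain top",(380+110/4,210+76/4),(95+237/4,130+102/4)),
 ("fin top",(135+116*.35,215+85*.35),(265+282/3,110+102/3)),("block top farR(-x+y)",(135+360*.35,215+66*.35),(265+60/3,110+184/3))]:
    x,e=tri([(S,s),(T,t)]); print(n,x.round(4),np.round(e,4))
f=grab_frame("wrist");np.savez("pics/w0.npz",**f);o=robot.get_obs()
R0=Ro.from_rotvec(o["eef_rot"]).as_matrix(); C=-f["R"].T@f["t"]
print("wrist cam in tool:",(R0.T@(C-o["tcp_pos"])).round(4),(R0.T@f["R"].T).round(3).tolist(),f["K"][0,0])
E
```

```text
stand top 1252.0 [138.2 160.7] [21.8 61.4] 81.3
[106.2 154.5] [0.5703 0.3711 0.062 ]
[166.9 145.3] [0.5989 0.2144 0.062 ]
[170.2 166.8] [0.5414 0.2027 0.062 ]
[109.5 176.1] [0.5132 0.3584 0.062 ]
jig 3617.5 [332.  154.1] [ 36.1 104.9] 79.1
[277.1 146.3] [ 0.6174 -0.0759  0.012 ]
[380.1 126.4] [ 0.6816 -0.3635  0.012 ]
[386.9 161.9] [ 0.5805 -0.3812  0.012 ]
[283.9 181.7] [ 0.5182 -0.0966  0.012 ]
stand scene 746.5 [426.  234.8] [16.5 72.8] 83.9
[[463, 238], [398, 246], [389, 231], [452, 224]]
bar top [0.5482 0.3341 0.0809] [0.0012 0.0012]
stand TL [0.5892 0.1977 0.0943] [0.0035 0.0035]
stand far R [0.5122 0.3612 0.0589] [0.0016 0.0016]
stand near R [0.5712 0.371  0.059 ] [0.0006 0.0006]
plain top [0.5657 0.2399 0.0821] [0.0002 0.0002]
fin top [ 0.6125 -0.2891  0.0693] [0.0016 0.0016]
block top farR(-x+y) [ 0.542  -0.0985  0.0359] [0.0002 0.0002]
wrist cam in tool: [ 0.0815  0.0002 -0.144 ] [[-0.0, -0.956, -0.294], [1.0, -0.0, -0.0], [0.0, -0.294, 0.956]] 290.26121897156054
```

```bash

python3 -m pendant '[[-0.036,-0.013,-0.002,0,0,0,0.044],[-0.036,-0.013,-0.002,0,0,0,0.044],[-0.036,-0.013,-0.002,0,0,0,0.044],[-0.036,-0.013,-0.002,0,0,0,0.044],[-0.036,-0.013,-0.002,0,0,0,0.044]]' >/dev/null
python3 -m pendant '[[-0.036,-0.013,-0.002,0,0,0,0.044],[-0.036,-0.013,-0.002,0,0,0,0.044],[-0.036,-0.013,-0.002,0,0,0,0.044],[-0.036,-0.013,-0.002,0,0,0,0.044],[-0.036,-0.013,-0.002,0,0,0,0.044]]' >/dev/null
python3 -m pendant '[[-0.036,-0.013,-0.002,0,0,7,0.044],[0,0,0,0,0,7,0.044],[0,0,0,0,0,7,0.044],[0,0,0,0,0,7,0.044],[0,0,0,0,0,7,0.044]]' >/dev/null
python3 -m pendant '[[0,0,0,0,0,7,0.044],[0,0,0,0,0,7,0.044],[0,0,0,0,0,7,0.044],[0,0,0,0,0,7,0.044],[0,0,0,0,0,2,0.044]]'
python3 - <<'E'
from h import *
from bench import robot, grab_frame
f=grab_frame("wrist");np.savez("pics/w1.npz",**f);cv2.imwrite("pics/w1.png",f["pixels"][:,:,::-1])
o=robot.get_obs();print(o["t"],o["tcp_pos"].round(4),Ro.from_rotvec(o["eef_rot"]).as_matrix().round(3).tolist(),o["q"].round(3),o["grip_width"])
print("bar top px",proj(f,(.548,.334,.084)))
E
```

```text
t: 1.82
tcp_pos: [0.5067, 0.3634, 0.263]
eef_rot: [-2.026, -2.401, 0.001]
force: [-0.3, 0.2, 0.4]
grip_width: 0.0436
grasp_force: 0.0
1.8667 [0.5067 0.3635 0.2631] [[-0.17, 0.985, -0.001], [0.985, 0.17, -0.0], [-0.0, -0.001, -1.0]] [0.603 0.398 1.614 0.    1.13  0.432] 0.043723794051740345
bar top px [313.34282358 224.23162453]
```

View pics/w1.png

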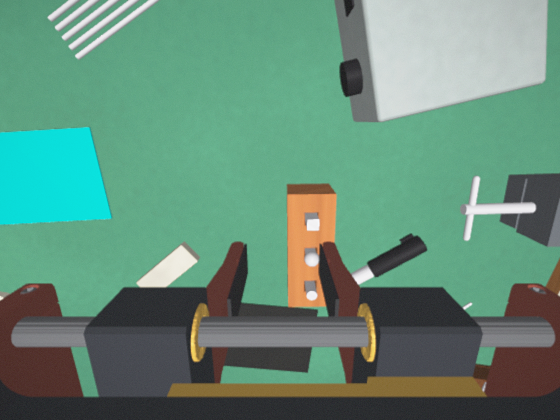

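The wrist view shows the stand with the square bar top at (313,225), the ball head at (312,258) and the plain pin at (312,294). The projected estimate of (313,224) agrees. I refine it and compute the tilted approach.

```bash
cat >> h.py <<'E'
def pose_at(G,u,th,zb,back=0.):
    """tool tilted th deg from down, pointing along -u(th>0); G on bar axis sits at tool z=zb; closing across u"""
    u=np.array([u[0],u[1],0.]);u/=np.linalg.norm(u); th=np.radians(th); k=np.array([0,0,1.])
    z=-np.sin(th)*u-np.cos(th)*k; y=np.cross(u,k); x=np.cross(y,z)
    return np.asarray(G)-(zb+back)*z, Ro.from_matrix(np.stack([x,y,z],1))
E
python3 - <<'E'
from h import *
from bench import robot
f=dict(np.load("pics/w1.npz"));T=dict(np.load("pics/top0.npz"));S=dict(np.load("pics/scene0.npz"))
P=f["pixels"]; hsv=cv2.cvtColor(P,cv2.COLOR_RGB2HSV)
m=((hsv[...,1]<50)&(hsv[...,2]>170)).astype(np.uint8)*255; m2=np.zeros_like(m);m2[205:245,300:330]=m[205:245,300:330]
c=max(cv2.findContours(m2,0,1)[0],key=cv2.contourArea);r=cv2.minAreaRect(c);print(r,cv2.boundingRect(c),onz(f,r[0],.084).round(4))
m=((hsv[...,0]<18)&(hsv[...,1]>150)&(hsv[...,2]>150)).astype(np.uint8)*255;m2=np.zeros_like(m);m2[170:315,270:340]=m[170:315,270:340]
c=max(cv2.findContours(m2,0,1)[0],key=cv2.contourArea);r=cv2.minAreaRect(c);print("stand",r)
for p in cv2.boxPoints(r): print(onz(f,p,.062).round(4))
print("tri",tri([(f,(313.3,224.5)),(T,(117.5,161.5)),(S,(447.5,225))]))
G=np.array([.548,.334,.075])
for th in (75,):
    pos,R=pose_at(G,(-.178,.984),th,.015,.07); print(pos.round(4),*[a.round(4) for a in goto(robot.get_obs(),pos,R)])
E
```

```text
((312.5, 224.5), (11.0, 13.0), 90.0) (306, 219, 14, 12) [0.5471 0.3335 0.084 ]
stand ((311.5, 250.0), (112.0, 47.0), 90.0)
[0.5134 0.3598 0.062 ]
[0.57   0.3695 0.062 ]
[0.6053 0.2135 0.062 ]
[0.5411 0.2025 0.062 ]
tri (array([0.54835808, 0.33353173, 0.08155711]), [0.0006675915809307671, 0.001070285012322914, 0.0015665420234464058])
[0.5334 0.4148 0.097 ] [0.0461 0.0351 0.166 ] [ -0.3326 -74.9845  -0.3721]
```

```bash

python3 -m pendant '[[0.035,0.035,0,0,-7,0,0.044],[0.025,0,0,0,-7,0,0.044],[0.025,0,0,0,-7,0,0.044],[0,0,0,0,-7,0,0.044],[0,0,0,0,-7,0,0.044]]' >/dev/null
python3 -m pendant '[[0,0,0,0,-7,0,0.044],[0,0,0,0,-7,0,0.044],[0,0,0,0,-7,0,0.044],[0,0,0,0,-7,0,0.044],[0,0,0,0,-7,0,0.044]]' 
python3 -m pendant '[[0,0,0,0,-5,0,0.044],[0,0,0,0,0,0,0.044]]' 
python3 - <<'E'
from h import *
from bench import robot
o=robot.get_obs();print(o["t"],o["tcp_pos"].round(4),Ro.from_rotvec(o["eef_rot"]).as_matrix().round(3).tolist(),o["q"].round(3))
pos,R=pose_at((.5475,.3335,.075),(-.17,.985),75,.015,.07); print(pos.round(4),*[a.round(4) for a in goto(o,pos,R)])
E
```

```text
t: 2.7
tcp_pos: [0.5218, 0.447, 0.2543]
eef_rot: [1.303, 1.556, -0.918]
force: [-0.9, 0.0, -0.5]
grip_width: 0.0437
grasp_force: 0.0
t: 2.87
tcp_pos: [0.5207, 0.4459, 0.2492]
eef_rot: [1.24, 1.492, -0.969]
force: [0.2, -0.6, -1.7]
grip_width: 0.044
grasp_force: 0.0
2.8667 [0.5207 0.4459 0.2492] [[-0.052, 0.984, 0.169], [0.245, 0.177, -0.953], [-0.968, -0.008, -0.251]] [ 0.979  0.995  1.067 -0.885  2.09   0.78 ]
[0.5335 0.4144 0.097 ] [0.139  0.0082 0.0703] [0.2503 0.4929 0.5209]
```

```bash

python3 - <<'E'
from h import *
f=dict(np.load("pics/w1.npz"));T=dict(np.load("pics/top0.npz"));S=dict(np.load("pics/scene0.npz"))
for p in [(355,121),(378,121),(335,0),(362,0),(545,80)]: print("w",p,onz(f,p,0).round(3),onz(f,p,.1).round(3))
for p in [(16,179),(80,152),(80,135),(60,90),(0,108)]: print("t",p,onz(T,p,0).round(3),onz(T,p,.1).round(3))
for p in [(508,258),(512,238),(560,300)]: print("s",p,onz(S,p,0).round(3),onz(S,p,.1).round(3))
E
```

```text
w (355, 121) [0.588 0.459 0.   ] [0.565 0.455 0.1  ]
w (378, 121) [0.619 0.464 0.   ] [0.588 0.459 0.1  ]
w (335, 0) [0.531 0.59  0.   ] [0.522 0.554 0.1  ]
w (362, 0) [0.563 0.596 0.   ] [0.546 0.558 0.1  ]
w (545, 80) [0.817 0.549 0.   ] [0.738 0.524 0.1  ]
t (16, 179) [0.511 0.639 0.   ] [0.493 0.573 0.1  ]
t (80, 152) [0.591 0.471 0.   ] [0.566 0.42  0.1  ]
t (80, 135) [0.64  0.475 0.   ] [0.61  0.424 0.1  ]
t (60, 90) [0.769 0.542 0.   ] [0.727 0.485 0.1  ]
t (0, 108) [0.712 0.704 0.   ] [0.675 0.632 0.1  ]
s (508, 258) [0.567 0.486 0.   ] [0.69 0.42 0.1 ]
s (512, 238) [0.489 0.523 0.   ] [0.622 0.452 0.1  ]
s (560, 300) [0.708 0.548 0.   ] [0.812 0.474 0.1  ]
```

The tilted approach from +y is reachable, but the grey box (corner near (0.59,0.47)) would block the gripper body. I check an approach from the +x side, the heights of the obstacles there, and a small arm model for reach.

```bash
cat > kin.py <<'E'
from h import *
from scipy.optimize import least_squares
Q=np.array([[1.291,.423,1.63,0,1.089,-.019],[.603,.398,1.614,0,1.13,.432],[.979,.995,1.067,-.885,2.09,.78]])
X=np.array([[.161,.6034,.2407],[.5067,.3635,.2631],[.5207,.4459,.2492]])
def fk(q,p,s=(1,1)):
    a1,hh,a2,a3,d4,L=p
    R=Ro.from_euler('z',q[0]); P=R.apply([a1,0,hh]); R=R*Ro.from_euler('y',q[1]); P=P+R.apply([0,0,a2])
    R=R*Ro.from_euler('y',q[2]); P=P+R.apply([a3,0,d4]); W=P
    R=R*Ro.from_euler('z',s[0]*q[3])*Ro.from_euler('y',q[4])*Ro.from_euler('z',s[1]*q[5]); return P+R.apply([0,0,L]),R,W
E
python3 - <<'E'
from kin import *
best=None
for s in [(1,1),(1,-1),(-1,1),(-1,-1)]:
    r=least_squares(lambda p:np.concatenate([fk(q,p,s)[0]-x for q,x in zip(Q,X)]+[1e-3*(p-np.array([0,.35,.45,0,.45,.3]))]),[0,.35,.45,0,.45,.3])
    print(s,r.x.round(3),np.abs(r.fun[:9]).max().round(4)); P,R,W=fk(Q[2],r.x,s); print(R.as_matrix().round(2).tolist(),W.round(3))
T=dict(np.load("pics/top0.npz"));S=dict(np.load("pics/scene0.npz"));f=dict(np.load("pics/w1.npz"))
for n,o in [("Thandle L",[(T,(97,93)),(S,(510,297))]),("T R",[(T,(128,91)),(S,(473,301)),]),("block top",[(T,(88,38)),(S,(545,333))]),("T w",[(f,(465,208)),(T,(128,91))]),("T w L",[(f,(533,208)),(T,(110,68))]),("box top",[(f,(378,121)),(T,(80,135))])]: print(n,tri(o))
E
```

```text
(1, 1) [0.027 0.287 0.53  0.05  0.456 0.273] 0.0117
[[-0.98, -0.05, 0.17], [-0.18, 0.25, -0.95], [0.01, -0.97, -0.25]] [0.474 0.706 0.317]
(1, -1) [0.027 0.287 0.53  0.05  0.456 0.273] 0.0117
[[0.04, -0.98, 0.17], [-0.25, -0.17, -0.95], [0.97, -0.0, -0.25]] [0.474 0.706 0.317]
(-1, 1) [ 0.828 -0.435 -0.452 -0.749 -0.39  -0.267] 0.0233
[[-0.24, -0.21, -0.95], [-0.06, 0.98, -0.2], [0.97, 0.0, -0.25]] [0.256 0.38  0.163]
(-1, -1) [ 0.828 -0.435 -0.452 -0.749 -0.39  -0.267] 0.0233
[[0.21, -0.25, -0.95], [-0.98, -0.04, -0.2], [0.01, 0.97, -0.25]] [0.256 0.38  0.163]
Thandle L (array([0.74562473, 0.41805545, 0.04291436]), [0.0011006958214452077, 0.0011006958214451227])
T R (array([0.75553837, 0.33882521, 0.03957881]), [0.0037446693152935096, 0.003744669315293518])
block top (array([0.87849532, 0.42854972, 0.0842569 ]), [0.0036419128241690687, 0.0036419128241690748])
T w (array([ 0.78598643,  0.36199128, -0.02246247]), [0.005116022057611426, 0.005116022057611325])
T w L (array([0.82059636, 0.38889256, 0.0492323 ]), [0.006329214510897944, 0.0063292145108980735])
box top (array([0.62343701, 0.46374384, 0.01848739]), [0.010158192025073844, 0.010158192025073757])
```

```bash

python3 - <<'E'
from kin import *
from bench import robot
o=robot.get_obs(); p=[0.027,0.287,0.53,0.05,0.456,0.273]
pos,R=pose_at((.5475,.3335,.0755),(.985,.17),70,.016,.06); pos[2]+=.15
print(pos.round(4),*[a.round(4) for a in goto(o,pos,R)])
R0=Ro.from_rotvec(o["eef_rot"]); rv=(R0.inv()*R).as_rotvec()
for k in np.linspace(0,1,6):
    Rk=R0*Ro.from_rotvec(rv*k); print(Rk.as_matrix()[:,2].round(2), (o["tcp_pos"]+k*(pos-o["tcp_pos"])-.273*Rk.as_matrix()[:,2]).round(3))
# IK check for grasp and for start of it
for dz,b in ((.15,.06),(0,.06),(0,0)):
    pos,R=pose_at((.5475,.3335,.0755),(.985,.17),70,.016,b); pos[2]+=dz
    def e(q):
        P,Rq,_=fk(q,p,(1,-1)); Rq=Rq*Ro.from_euler('z',-np.pi/2); return np.concatenate([P-pos,.3*(R.inv()*Rq).as_rotvec()])
    r=least_squares(e,[.45,1,1.1,0.1,2.1,1.8]);print(dz,b,r.x.round(2),np.abs(r.fun).max().round(4))
P,Rq,_=fk(Q[2],p,(1,-1));print((Rq*Ro.from_euler('z',-np.pi/2)).as_matrix().round(2).tolist())
E
```

```text
[0.6179 0.3456 0.2515] [-0.0318  0.0779  0.1114] [86.2362  4.6493 27.1453]
[ 0.17 -0.95 -0.25] [0.475 0.706 0.318]
[-0.13 -0.96 -0.27] [0.576 0.687 0.322]
[-0.42 -0.86 -0.28] [0.673 0.642 0.328]
[-0.66 -0.69 -0.31] [0.759 0.574 0.334]
[-0.83 -0.45 -0.32] [0.826 0.487 0.34 ]
[-0.93 -0.16 -0.34] [0.871 0.389 0.345]
0.15 0.06 [0.42 1.18 0.59 0.42 2.53 1.13] 0.0
0 0.06 [0.42 1.35 0.58 0.35 2.39 1.22] 0.0
0 0 [0.44 1.26 0.84 0.32 2.22 1.28] 0.0
[[0.98, 0.04, 0.17], [0.17, -0.25, -0.95], [0.0, 0.97, -0.25]]
```

```bash

python3 -m pendant '[[-0.04,0.02,0,0,0,0,0.044],[0,0,0,6.2,0.3,1.9,0.044],[0,0,0,6.2,0.3,1.9,0.044],[0,0,0,6.2,0.3,1.9,0.044],[0,0,0,6.2,0.3,1.9,0.044]]' 
python3 -m pendant '[[0,0,0,6.2,0.3,1.9,0.044],[0,0,0,6.2,0.3,1.9,0.044],[0,0,0,6.2,0.3,1.9,0.044],[0,0,0,6.2,0.3,1.9,0.044],[0,0,0,6.2,0.3,1.9,0.044]]' >/dev/null
python3 -m pendant '[[0,0,0,6.2,0.3,1.9,0.044],[0,0,0,6.2,0.3,1.9,0.044],[0,0,0,6.2,0.3,1.9,0.044],[0,0,0,6.2,0.3,1.9,0.044],[0,0,0,6.2,0.3,1.9,0.044]]' 
python3 -m pendant '[[0,0,0,0,0,0,0.044]]' >/dev/null
python3 - <<'E'
from h import *
from bench import robot
o=robot.get_obs();print(o["t"],o["tcp_pos"].round(4),o["q"].round(3),o["force"].round(1))
pos,R=pose_at((.5475,.3335,.0755),(.985,.17),70,.016,.06); print(pos.round(4),*[a.round(4) for a in goto(o,pos,R)])
pos[2]+=.13; print(pos.round(4),*[a.round(4) for a in goto(o,pos,R)])
E
```

```text
t: 3.28
tcp_pos: [0.5424, 0.4402, 0.2915]
eef_rot: [1.655, 1.235, -1.224]
force: [0.6, 0.4, -0.1]
grip_width: 0.0439
grasp_force: 0.0
t: 4.12
tcp_pos: [0.5429, 0.4401, 0.2914]
eef_rot: [2.502, 0.206, -1.759]
force: [-0.0, -0.7, 0.1]
grip_width: 0.0441
grasp_force: 0.0
4.2 [0.5446 0.4368 0.2922] [0.516 1.067 0.751 0.559 2.446 2.135] [0.5 0.  0.5]
[0.6179 0.3456 0.1015] [0.1979 0.1038 0.009 ] [-1.3248  0.1387  0.3689]
[0.6179 0.3456 0.2315] [ 0.0757  0.102  -0.0351] [-1.3248  0.1387  0.3689]
```

```bash

python3 -m pendant '[[0.019,0.0255,-0.009,-0.3,2,0.1,0.044],[0.019,0.0255,-0.009,-0.3,2,0.1,0.044],[0.019,0.0255,-0.009,-0.3,2,0.1,0.044],[0.019,0.0255,-0.009,-0.4,2,0.1,0.044],[0,0,0,0,0,0,0.044]]' 
python3 - <<'E'
from h import *
from bench import robot,grab_frame
o=robot.get_obs();print(o["t"],o["tcp_pos"].round(4),o["q"].round(3),o["force"].round(1))
pos,R=pose_at((.5475,.3335,.0745),(.985,.17),62,.0175,.06); print(pos.round(4),*[a.round(4) for a in goto(o,pos,R)])
f=grab_frame("wrist");np.savez("pics/w2.npz",**f);cv2.imwrite("pics/w2.png",f["pixels"][:,:,::-1])
print(proj(f,(.5475,.3335,.084)),proj(f,(.5475,.3335,.062)))
E
```

```text
t: 4.62
tcp_pos: [0.6236, 0.3462, 0.2323]
eef_rot: [2.601, 0.23, -1.567]
force: [-0.5, -0.2, -0.1]
grip_width: 0.0439
grasp_force: 0.0
4.6167 [0.6236 0.3462 0.2323] [0.409 1.121 0.686 0.295 2.386 1.901] [-0.5 -0.2 -0.1]
[0.6149 0.3451 0.1109] [ 0.1033 -0.0011  0.0644] [ 0.5496  0.1437 -0.0141]
[281.1710942  103.24037911] [281.08238784  81.47231393]
```

View pics/w2.png

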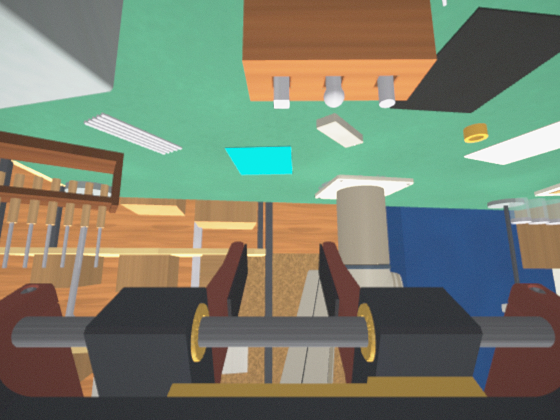

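The wrist view from the tilted standoff shows the bar at column 281, with its foot on the stand at row 81 and its top near row 104. The projection says (281,103), so it matches. The ball head is at (334,95) and the plain pin at (386,90). I descend and advance.

```bash

python3 -m pendant '[[0.0255,0,0.016,0.5,0.1,0,0.044],[0.0255,0,0.016,0,0,0,0.044],[0.0255,-0.001,0.016,0,0,0,0.044],[0.0255,0,0.016,0,0,0,0.044],[0,0,0,0,0,0,0.044]]' 
python3 - <<'E'
from h import *
from bench import robot,grab_frame
o=robot.get_obs();print(o["t"],o["tcp_pos"].round(4),o["q"].round(3),o["force"].round(1))
pos,R=pose_at((.5475,.3335,.0745),(.985,.17),62,.0175,0); print(pos.round(4),*[a.round(4) for a in goto(o,pos,R)])
f=grab_frame("wrist");np.savez("pics/w3.npz",**f)
hsv=cv2.cvtColor(f["pixels"],cv2.COLOR_RGB2HSV);m=((hsv[...,1]<60)&(hsv[...,2]>90)).astype(np.uint8)*255;b=proj(f,(.5475,.3335,.084)).astype(int);print("pred top",b)
m2=np.zeros_like(m);m2[b[1]-40:b[1]+20,b[0]-30:b[0]+30]=m[b[1]-40:b[1]+20,b[0]-30:b[0]+30]
c=max(cv2.findContours(m2,0,1)[0],key=cv2.contourArea);print(cv2.boundingRect(c))
print([proj(f,np.array([.5475,.3335,.0])+a*np.array([.985,.17,0])+b*np.array([-.17,.985,0])+np.array([0,0,z])).round(1).tolist() for a,b,z in [(.007,-.007,.084),(.007,.007,.084),(-.007,.007,.084),(.007,.007,.062)]])
E
```

```text
t: 5.08
tcp_pos: [0.6083, 0.3499, 0.1077]
eef_rot: [2.597, 0.228, -1.581]
force: [-1.1, -0.5, -2.0]
grip_width: 0.044
grasp_force: 0.0
5.0833 [0.6083 0.3499 0.1077] [0.417 1.232 0.733 0.273 2.239 1.856] [-1.1 -0.5 -2. ]
[0.5627 0.3361 0.0827] [0.0005 0.0056 0.0535] [0.2968 0.6544 0.0569]
pred top [290 238]
(268, 210, 33, 31)
[[299.8, 237.5], [281.3, 237.5], [281.3, 239.0], [281.3, 209.0]]
```

```bash

python3 -m pendant '[[0,0.0056,0.01,0.3,0.6,0,0.044],[0,0,0.015,0,0,0,0.044],[0,0,0.015,0,0,0,0.044],[0,0,0.0135,0,0,0,0.044],[0.0005,0,0,0,0,0,0.044]]' 
python3 - <<'E'
from h import *
from bench import robot,grab_frame
o=robot.get_obs();print(o["t"],o["tcp_pos"].round(4),o["force"].round(1))
pos,R=pose_at((.5475,.3335,.0745),(.985,.17),62,.0175,0); print(pos.round(4),*[a.round(4) for a in goto(o,pos,R)])
f=grab_frame("wrist");cv2.imwrite("pics/w4.png",f["pixels"][120:420,80:480,::-1].repeat(2,0).repeat(2,1))
E
```

```text
t: 5.55
tcp_pos: [0.5655, 0.337, 0.0899]
eef_rot: [2.619, 0.226, -1.561]
force: [-0.8, 0.5, -0.4]
grip_width: 0.0441
grasp_force: 0.0
5.55 [0.5655 0.337  0.0899] [-0.8  0.5 -0.4]
[0.5627 0.3361 0.0827] [0.0049 0.0004 0.0059] [-0.1198 -0.4358  0.147 ]
```

View pics/w4.png

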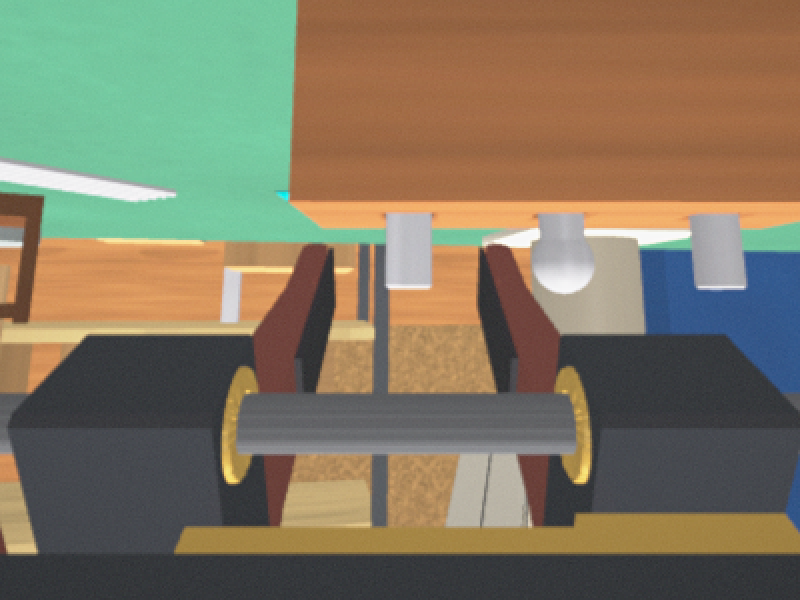

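The crop shows the square bar at (409,250), centred between the open fingers, whose tips are at (318,250) and (490,250). The neighbouring ball head (562,255) is clear. I make the last correction and let it settle.

```bash

python3 -m pendant '[[0.0045,0,0.006,0,-0.4,0,0.044],[0,0,0,0,0,0,0.044],[0,0,0,0,0,0,0.044]]' 
python3 - <<'E'
from h import *
from bench import robot,grab_frame
o=robot.get_obs();print(o["t"],o["tcp_pos"].round(4),o["force"].round(1),o["q"].round(2))
pos,R=pose_at((.5475,.3335,.0745),(.985,.17),62,.0175,0); print(pos.round(4),*[a.round(4) for a in goto(o,pos,R)])
E
```

```text
t: 5.85
tcp_pos: [0.5639, 0.3358, 0.081]
eef_rot: [2.614, 0.222, -1.57]
force: [0.1, 0.1, 0.9]
grip_width: 0.0441
grasp_force: 0.0
5.85 [0.5639 0.3358 0.081 ] [0.1 0.1 0.9] [0.42 1.18 0.92 0.26 2.1  1.82]
[0.5627 0.3361 0.0827] [-0.002  -0.0006  0.0001] [-0.207  -0.0398  0.0555]
```

```bash

python3 -m pendant '[[-0.0015,0,0,0,0,0,0.03],[0,0,0,0,0,0,0.01],[0,0,0,0,0,0,0.005],[0,0,0,0,0,0,0.005],[0,0,0,0,0,0,0.005]]'
python3 -m pendant '[[0,0,0,0,0,0,0.005],[0,0,0,0,0,0,0.005],[0,0,0,0,0,0,0.005]]'
python3 - <<'E'
from h import *
from bench import robot
o=robot.get_obs();print(o["tcp_pos"].round(4),o["force"].round(1)); print(Ro.from_rotvec(o["eef_rot"]).inv().apply([0,0,.02]).round(4))
E
```

```text
t: 6.27
tcp_pos: [0.5629, 0.3353, 0.0822]
eef_rot: [2.614, 0.222, -1.57]
force: [1.3, -0.6, 0.5]
grip_width: 0.0146
grasp_force: 0.1
t: 6.52
tcp_pos: [0.5628, 0.3354, 0.0822]
eef_rot: [2.614, 0.222, -1.57]
force: [0.3, -0.1, 0.3]
grip_width: 0.0137
grasp_force: 30.0
[0.5628 0.3354 0.0822] [ 0.3 -0.1  0.3]
[-0.0177 -0.     -0.0094]
```

```bash

python3 -m pendant '[[-0.0088,0,-0.0047,0,0,0,0.005],[-0.0177,0,-0.0094,0,0,0,0.005],[-0.0177,0,-0.0094,0,0,0,0.005],[-0.0177,0,-0.0094,0,0,0,0.005],[-0.0177,0,-0.0094,0,0,0,0.005]]'
python3 -m pendant '[[-0.0177,0,-0.0094,0,0,0,0.005],[-0.0177,0,-0.0094,0,0,0,0.005],[-0.0177,0,-0.0094,0,0,0,0.005],[-0.0088,0,-0.0047,0,0,0,0.005],[0,0,0,0,0,0,0.005]]'
python3 - <<'E'
from h import *
from bench import robot,grab_frame
o=robot.get_obs();print(o["t"],o["tcp_pos"].round(4),o["force"].round(1),o["grip_width"],o["grasp_force"])
# jig: hover pose, flat bar
jo=np.array([.595,-.2098]);u=np.array([-.218,.976])
f=grab_frame("wrist");np.savez("pics/w5.npz",**f)
g=jo+u*.0; pos,R=pose_at((g[0],g[1],.16),u,-28,.0175); print(pos.round(4),*[a.round(4) for a in goto(o,pos,R)])
E
```

```text
t: 6.93
tcp_pos: [0.5632, 0.3354, 0.1758]
eef_rot: [2.616, 0.223, -1.568]
force: [-0.1, 0.1, -1.2]
grip_width: 0.0138
grasp_force: 30.0
t: 7.35
tcp_pos: [0.5636, 0.3354, 0.2459]
eef_rot: [2.619, 0.223, -1.565]
force: [-0.2, -0.5, -1.3]
grip_width: 0.0135
grasp_force: 30.0
7.35 [0.5636 0.3354 0.2459] [-0.2 -0.5 -1.3] 0.013474420601441713 29.984915256500244
[ 0.5968 -0.2178  0.1755] [0.032  0.5512 0.0851] [-29.4415  67.4852 -96.5769]
```

```bash

python3 -m pendant '[[0,0,0,-1.73,3.97,-5.68,0.005],[0,0,0,-1.73,3.97,-5.68,0.005],[0,0,0,-1.73,3.97,-5.68,0.005],[0,0,0,-1.73,3.97,-5.68,0.005],[0,0,0,-1.73,3.97,-5.68,0.005]]' 
python3 -m pendant '[[0,0,0,-1.73,3.97,-5.68,0.005],[0,0,0,-1.73,3.97,-5.68,0.005],[0,0,0,-1.73,3.97,-5.68,0.005],[0,0,0,-1.73,3.97,-5.68,0.005],[0,0,0,-1.73,3.97,-5.68,0.005]]' 
python3 -m pendant '[[0,0,0,-1.73,3.97,-5.68,0.005],[0,0,0,-1.73,3.97,-5.68,0.005],[0,0,0,-1.73,3.97,-5.68,0.005],[0,0,0,-1.73,3.97,-5.68,0.005],[0,0,0,-1.73,3.97,-5.68,0.005]]' 
python3 -m pendant '[[0,0,0,-1.73,3.97,-5.68,0.005],[0,0,0,-1.73,3.97,-5.68,0.005],[0,0,0,0,0,0,0.005]]' 
python3 - <<'E'
from h import *
from bench import robot,grab_frame
o=robot.get_obs();print(o["t"],o["tcp_pos"].round(4),o["q"].round(2),o["grip_width"],o["grasp_force"])
jo=np.array([.595,-.2098]);u=np.array([-.218,.976])
g=jo+u*.0; pos,R=pose_at((g[0],g[1],.16),u,-28,.0175); print(pos.round(4),*[a.round(4) for a in goto(o,pos,R)])
E
```

```text
t: 7.82
tcp_pos: [0.5623, 0.3351, 0.2405]
eef_rot: [-2.703, -1.0, 1.068]
force: [-0.5, -0.3, -0.7]
grip_width: 0.0138
grasp_force: 30.0
t: 8.23
tcp_pos: [0.5621, 0.3351, 0.241]
eef_rot: [-2.412, -1.6, 0.436]
force: [0.2, 0.5, -0.4]
grip_width: 0.0137
grasp_force: 30.0
t: 8.65
tcp_pos: [0.5618, 0.3348, 0.2411]
eef_rot: [-1.934, -2.017, -0.186]
force: [0.8, 0.7, -1.8]
grip_width: 0.0136
grasp_force: 30.0
t: 8.9
tcp_pos: [0.5608, 0.3329, 0.2397]
eef_rot: [-1.704, -2.127, -0.417]
force: [-0.3, -0.3, -1.2]
grip_width: 0.0135
grasp_force: 30.0
8.9 [0.5608 0.3329 0.2397] [ 0.31  0.46  1.66  0.57  1.06 -0.21] 0.01354796778486832 29.97927725315094
[ 0.5968 -0.2178  0.1755] [-0.5118 -0.0855 -0.1988] [-0.4329 -0.0131 -0.1067]
```

```bash

python3 -m pendant '[[-0.034,-0.0057,-0.013,-0.4,0,-0.1,0.005],[-0.034,-0.0057,-0.013,0,0,0,0.005],[-0.034,-0.0057,-0.013,0,0,0,0.005],[-0.034,-0.0057,-0.013,0,0,0,0.005],[-0.034,-0.0057,-0.013,0,0,0,0.005]]' >/dev/null
python3 -m pendant '[[-0.034,-0.0057,-0.013,0,0,0,0.005],[-0.034,-0.0057,-0.013,0,0,0,0.005],[-0.034,-0.0057,-0.013,0,0,0,0.005],[-0.034,-0.0057,-0.013,0,0,0,0.005],[-0.034,-0.0057,-0.013,0,0,0,0.005]]' >/dev/null
python3 -m pendant '[[-0.034,-0.0057,-0.013,0,0,0,0.005],[-0.034,-0.0057,-0.013,0,0,0,0.005],[-0.034,-0.0057,-0.013,0,0,0,0.005],[-0.034,-0.0057,-0.013,0,0,0,0.005],[0,0,0,0,0,0,0.005]]'
python3 -m pendant '[[0,0,0,0,0,0,0.005]]' >/dev/null
python3 - <<'E'
from h import *
from bench import robot,grab_frame
o=robot.get_obs();print(o["t"],o["tcp_pos"].round(4),o["q"].round(2),o["grip_width"],o["grasp_force"])
f=grab_frame("wrist");np.savez("pics/w6.npz",**f);t=grab_frame("top");np.savez("pics/t6.npz",**t)
cv2.imwrite("pics/w6.png",f["pixels"][:,:,::-1])
E
```

```text
t: 10.15
tcp_pos: [0.5943, -0.1821, 0.1779]
eef_rot: [-1.72, -2.123, -0.421]
force: [-0.2, 0.5, -0.6]
grip_width: 0.0135
grasp_force: 30.0
10.2333 [ 0.5939 -0.1777  0.1785] [-0.48  0.63  1.52  0.38  1.34 -0.84] 0.01353762688073206 29.981638491153717
```

View pics/w6.png

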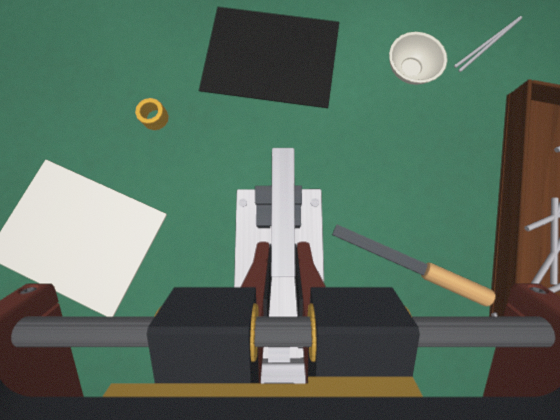

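The wrist view shows the bar, held flat, pointing up the lane with its far end at (283,150). The hood and end block are at about (278,205), and the plate corners are at (237,190) and (321,190). I refine the jig pose and the bar's pose in the hand.

```bash

python3 - <<'E'
from h import *
from bench import robot
f=dict(np.load("pics/w6.npz"));t=dict(np.load("pics/t6.npz"))
hsv=cv2.cvtColor(f["pixels"],cv2.COLOR_RGB2HSV);V=hsv[...,2];w=(hsv[...,1]<60)&(V>140)
L=[];Rr=[]
for r in range(196,284,4):
    c=np.where(w[r,225:335])[0]+225
    L.append(onz(f,(c.min()-.5,r),.012)[:2]);Rr.append(onz(f,(c.max()+.5,r),.012)[:2])
for n,e in(("L",L),("R",Rr)):
    e=np.array(e);d=cv2.fitLine(e.astype(np.float32),cv2.DIST_HUBER,0,1e-3,1e-3).ravel();d=d*np.sign(d[1]);print(n,d.round(4), e[0].round(4),e[-1].round(4))
for c in (245,262,300,315):
    rr=np.where(w[180:215,c])[0];print("far edge",c,rr.min()+180,onz(f,(c,rr.min()+179.5),.012).round(4))
dark=(V<90)&(hsv[...,1]<90)
for r in range(184,236,4):
    c=np.where(dark[r,240:320])[0]+240; print(r,(c.min(),c.max()) if len(c) else None,end=" ")
print()
for r in range(146,290,12):
    c=np.where((hsv[...,1]<60)&(V>120))[0] if 0 else np.where(w[r,262:305])[0]+262; print(r,(c.min(),c.max()) if len(c) else None,end=" ")
T=t["pixels"];cv2.imwrite("pics/t6c.png",cv2.resize(np.hstack([T[110:200,250:400],f["pixels"][145:235,210:360]])[:,:,::-1],(800,240),interpolation=cv2.INTER_CUBIC))
E
```

```text
L [-0.2215  0.9752 -0.5298  0.145 ] [ 0.5209 -0.1067] [ 0.5418 -0.2005]
R [-0.212   0.9773 -0.6291  0.1289] [ 0.6197 -0.0855] [ 0.6397 -0.1794]
far edge 245 189 [ 0.5297 -0.0955  0.012 ]Traceback (most recent call last):
  File "<stdin>", line 12, in <module>
    return umr_minimum(a, axis, None, out, keepdims, initial, where)
ValueError: zero-size array to reduction operation minimum which has no identity
```

```bash

python3 - <<'E'
from h import *
from bench import robot
f=dict(np.load("pics/w6.npz"));t=dict(np.load("pics/t6.npz"))
hsv=cv2.cvtColor(f["pixels"],cv2.COLOR_RGB2HSV);V=hsv[...,2];w=(hsv[...,1]<60)&(V>130)
for r in range(146,290,12):
    c=np.where(w[r,262:305])[0]+262; print(r,(c.min(),c.max()) if len(c) else None,end=" ")
o=robot.get_obs();R0=Ro.from_rotvec(o["eef_rot"])
print("\n tool of nominal bar end pred px:")
u=np.array([-.2168,.9762,0]);G=o["tcp_pos"]+R0.apply([0,0,.0175])
for d in (.0645,.0655,0): print(d,proj(f,G+u*d+[0,0,.007]).round(1),proj(t,G+u*d+[0,0,.007]).round(1), (G+u*d).round(4))
T=t["pixels"];cv2.imwrite("pics/t6c.png",cv2.resize(np.hstack([T[110:200,250:400],f["pixels"][145:235,210:360]])[:,:,::-1],(800,240),interpolation=cv2.INTER_CUBIC))
E
```

```text
146 None 158 (np.int64(272), np.int64(294)) 170 (np.int64(272), np.int64(294)) 182 (np.int64(272), np.int64(294)) 194 (np.int64(272), np.int64(304)) 206 (np.int64(272), np.int64(304)) 218 (np.int64(271), np.int64(304)) 230 (np.int64(262), np.int64(304)) 242 (np.int64(266), np.int64(299)) 254 (np.int64(272), np.int64(294)) 266 (np.int64(271), np.int64(294)) 278 (np.int64(272), np.int64(294)) 
 tool of nominal bar end pred px:
0.0645 [283.1 152. ] [289.9 144.4] [ 0.5781 -0.1043  0.1638]
0.0655 [283.1 150.5] [289.5 144.5] [ 0.5778 -0.1033  0.1638]
0 [283.9 255.4] [316.6 139.3] [ 0.592  -0.1673  0.1638]
```

View pics/t6c.png

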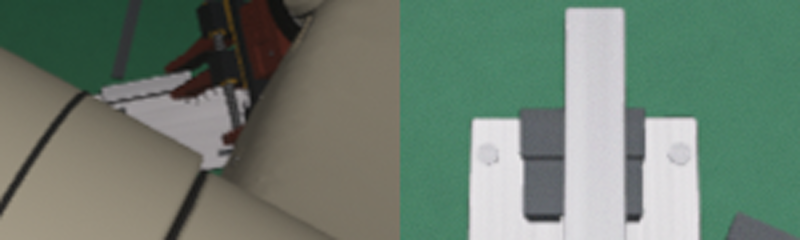

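The top view is blocked by the arm. The wrist crop shows the bar straight, in line with the lane, and a little to the right of the hood's middle. I check the bar's slope in the scene camera.

```bash

python3 - <<'E'
from h import *
from bench import robot,grab_frame
s=grab_frame("scene");np.savez("pics/s6.npz",**s);o=robot.get_obs();R0=Ro.from_rotvec(o["eef_rot"])
u=np.array([-.2168,.9762,0]);n=np.array([.9762,.2168,0]);G=o["tcp_pos"]+R0.apply([0,0,.0175])
for d in (.03,.068): print([proj(s,G+u*d+n*.007+[0,0,z]).round(1).tolist() for z in(.007,-.007)],proj(s,G+u*d-n*.007+[0,0,.007]).round(1))
P=s["pixels"].astype(int); hsv=cv2.cvtColor(s["pixels"],cv2.COLOR_RGB2HSV)
p=proj(s,G+u*.068).astype(int)
m=(hsv[...,1]<70)
for c in range(p[0]-24,p[0]+8,3):
    col=P[p[1]-12:p[1]+13,c]; print(c,p[1]-12,["%d"%(v[1]) + ("*" if hsv[p[1]-12+i,c,1]<70 else "") for i,v in enumerate(col)])
print(goto(o,o["tcp_pos"],pose_at((0,0,0),u,-28,0)[1])[1])
E
```

```text
[[240.7, 202.3], [241.1, 207.7]] [239.9 198.9]
[[258.0, 200.3], [258.2, 205.7]] [257. 197.]
233 189 ['188*', '213*', '213*', '213*', '213*', '213*', '213*', '213*', '212*', '212*', '212*', '202*', '182*', '171*', '176*', '144*', '96*', '95*', '94*', '93*', '171*', '214*', '214*', '214*', '215*']
236 189 ['179*', '212*', '213*', '213*', '213*', '212*', '213*', '213*', '212*', '213*', '212*', '194*', '173*', '171*', '151*', '114*', '97*', '95*', '92*', '115*', '181*', '214*', '214*', '214*', '214*']
239 189 ['154*', '200*', '212*', '213*', '213*', '213*', '213*', '212*', '213*', '213*', '207*', '188*', '172*', '171*', '133*', '88*', '96*', '94*', '93*', '131*', '190*', '214*', '214*', '214*', '213*']
242 189 ['133*', '187*', '213*', '212*', '212*', '212*', '213*', '213*', '212*', '213*', '202*', '182*', '171*', '176*', '144*', '96*', '95*', '93*', '92*', '171*', '213*', '214*', '214*', '214*', '214*']
245 189 ['117', '179*', '213*', '213*', '213*', '212*', '213*', '213*', '212*', '213*', '194*', '174*', '171*', '147*', '108*', '96*', '94*', '92*', '115*', '181*', '213*', '214*', '214*'
[... 535 characters left out ...]
, '109*', '95*', '94*', '92*', '130*', '186*', '206*', '191*', '150*', '109*', '106', '111']
257 189 ['106', '106', '155*', '201*', '213*', '213*', '212*', '213*', '206*', '189*', '176*', '173*', '135*', '90*', '94*', '93*', '92*', '97*', '105', '109', '109', '109', '109', '110', '111']
260 189 ['107', '108', '134*', '188*', '213*', '215*', '210*', '199*', '176*', '129*', '103', '108', '108', '108', '108', '108', '108', '108', '109', '109', '109', '109', '109', '110', '111']
263 189 ['106', '108', '107', '99', '101', '107', '107', '106', '107', '108', '107', '109', '107', '107', '107', '106', '108', '109', '109', '109', '107', '108', '109', '109', '110']
[-0.00903135  0.02303726 -0.08347292]
```

```bash

python3 -m pendant '[[-0.034,-0.0057,-0.018,0,0,0,0.005],[0,0,0,0,0,0,0.005],[-0.0130,0,0.0245,0,0,0,0.005],[-0.0130,0,0.0245,0,0,0,0.005],[-0.0130,0,0.0245,0,0,0,0.005]]'
python3 -m pendant '[[-0.0130,0,0.0245,0,0,0,0.005],[0,0,0,0,0,0,0.005],[0,0,0,0,0,0,0.005]]'
cat > st.py <<'E'
from h import *
from bench import robot
u=np.array([-.2168,.9762,0]);n=np.array([.9762,.2168,0]);O=np.array([.5954,-.2090,0])
o=robot.get_obs();R0=Ro.from_rotvec(o["eef_rot"]);G=o["tcp_pos"]+R0.apply([0,0,.0175]);d=G-O
print("t",round(o["t"],2),"G jig y,x,z",(d@u).round(4),(d@n).round(4),d[2].round(4),"F u,n,z",(o["force"]@u).round(1),(o["force"]@n).round(1),o["force"][2].round(1),"grip",o["grip_width"].round(4),o["grasp_force"].round(0))
print("turn to nominal",goto(o,G,pose_at(G,u,-28,0)[1])[1].round(2))
E
python3 st.py
```

```text
t: 10.8
tcp_pos: [0.5975, -0.2137, 0.0966]
eef_rot: [-1.71, -2.131, -0.426]
force: [-0.1, 0.5, -2.3]
grip_width: 0.0136
grasp_force: 30.0
t: 11.05
tcp_pos: [0.5964, -0.2131, 0.0683]
eef_rot: [-1.707, -2.127, -0.425]
force: [0.5, -0.6, -0.6]
grip_width: 0.0138
grasp_force: 30.0Traceback (most recent call last):
  File "st.py", line 5, in <module>
    print("t",round(o["t"],2),"G jig y,x,z",(d@u).round(4),(d@n).round(4),d[2].round(4),"F u,n,z",(o["force"]@u).round(1),(o["force"]@n).round(1),o["force"][2].round(1),"grip",o["grip_width"].round(4),o["grasp_force"].round(0))
                                                                                                                                                                                ^^^^^^^^^^^^^^^^^^^^^
AttributeError: 'float' object has no attribute 'round'
```

```bash
sed -i 's/o\["grip_width"\].round(4),o\["grasp_force"\].round(0)/round(o["grip_width"],4),round(o["grasp_force"])/' st.py; python3 st.py
python3 - <<'E'
from h import *
from bench import robot,grab_frame
f=grab_frame("wrist");np.savez("pics/w7.npz",**f);cv2.imwrite("pics/w7.png",f["pixels"][130:300,190:370,::-1].repeat(3,0).repeat(3,1))
E
```

```text
t 11.05 G jig y,x,z 0.0041 0.0 0.0528 F u,n,z -0.7 0.4 -0.6 grip 0.0138 30
turn to nominal [-0.06 -0.08 -0.04]
```

View pics/w7.png

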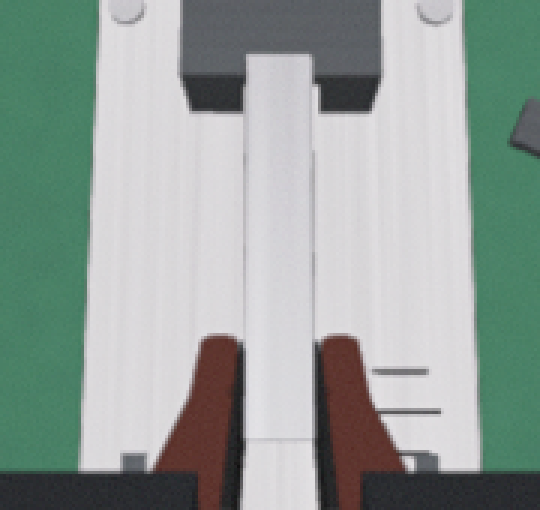

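The crop shows the bar centred on the lane, with bar centre at column 279 and hood centre at about 282, and the hood's front foot at row 110. I compute the bar's end position along the jig.

```bash

python3 - <<'E'
from h import *
f=dict(np.load("pics/w7.npz"));u=np.array([-.2168,.9762,0]);n=np.array([.9762,.2168,0]);O=np.array([.5954,-.2090,0])
g=cv2.cvtColor(f["pixels"],cv2.COLOR_RGB2GRAY).astype(int)
print(g[142:154,283], g[158:172,262],g[158:172,305])
r=np.argmax(np.abs(np.diff(g[142:154,283])))+142.5
p=onz(f,(283,r),.0598)-O;print("bar end jig y,x",p@u,p@n)
for c,rr in ((262,130+110/3),(305,130+110/3)):
    p=onz(f,(c,rr),.012)-O;print("hood foot",p@u,p@n)
for c in (190+192/3,190+373/3):
    p=onz(f,(c,130+109/3),.012)-O;print("hood side",p@u,p@n)
E
```

```text
[ 96  98  93  94  97 111 182 204 202 203 203 204] [ 52  54  52  50  49  51  54  49  60 129 205 221 220 219] [ 51  53  48  51  53  53  49  51  57 129 205 221 220 219]
bar end jig y,x 0.07439980979819931 -2.019927373773933e-05
hood foot 0.07845356785542995 -0.01688378176936463
hood foot 0.07842610129449622 0.017558750728906572
hood side 0.07873880377841284 -0.023298990950163516
hood side 0.07870014961253921 0.025038005085869307
```

```bash

python3 -m pendant '[[-0.0105,0.0007,0.0113,0,0,0,0.005],[-0.0071,0,0.0133,0,0,0,0.005],[0,0,0,0,0,0,0.005],[0,0,0,0,0,0,0.005]]'
python3 st.py
```

```text
t: 11.43
tcp_pos: [0.5981, -0.2183, 0.0382]
eef_rot: [-1.709, -2.128, -0.427]
force: [0.1, 0.2, -1.9]
grip_width: 0.0139
grasp_force: 30.0
t 11.43 G jig y,x,z -0.0015 0.0006 0.0228 F u,n,z 0.2 0.2 -1.9 grip 0.0139 30
turn to nominal [ 0.06 -0.01 -0.04]
```

```bash

python3 -m pendant '[[-0.0007,0,0.0013,0,0,0,0.005],[0.0062,0,0.0033,0,0,0,0.005],[0.0062,0,0.0033,0,0,0,0.005],[0.0062,0,0.0033,0,0,0,0.005],[0,0,0,0,0,0,0.005]]'
python3 st.py
python3 -m pendant '[[0.0044,0,0.0023,0,0,0,0.005],[-0.0005,0,0.0009,0,0,0,0.005],[-0.0005,0,0.0009,0,0,0,0.005],[0,0,0,0,0,0,0.005]]'
python3 st.py
```

```text
t: 11.85
tcp_pos: [0.5936, -0.1962, 0.0378]
eef_rot: [-1.708, -2.129, -0.427]
force: [0.1, -1.0, -1.7]
grip_width: 0.0134
grasp_force: 30.0
t 11.85 G jig y,x,z 0.0211 0.001 0.0224 F u,n,z -1.0 -0.1 -1.7 grip 0.0134 30
turn to nominal [ 0.06 -0.    0.04]
t: 12.18
tcp_pos: [0.5931, -0.1932, 0.0353]
eef_rot: [-1.709, -2.13, -0.427]
force: [0.5, -0.1, -0.8]
grip_width: 0.0134
grasp_force: 30.0
t 12.18 G jig y,x,z 0.0241 0.0012 0.0199 F u,n,z -0.2 0.5 -0.8 grip 0.0134 30
turn to nominal [ 0.12  0.06 -0.  ]
```

```bash

python3 -m pendant '[[-0.0003,0,0.0005,0,0,0,0.005],[0.0018,0,0.0009,0,0,0,0.005],[0.0018,0,0.0009,0,0,0,0.005],[0,0,0,0,0,0,0.005]]' >/dev/null; python3 st.py
python3 -m pendant '[[0.0013,0,0.0007,0,0,0,0.005],[0,0,0,0,0,0,0.005]]' >/dev/null; python3 st.py
```

```text
t 12.52 G jig y,x,z 0.0285 0.0011 0.0195 F u,n,z 0.9 -0.8 -1.5 grip 0.0137 30
turn to nominal [ 0.1   0.03 -0.  ]
t 12.68 G jig y,x,z 0.0296 0.0013 0.0196 F u,n,z -1.0 0.3 -0.9 grip 0.0139 30
turn to nominal [0.13 0.08 0.01]
```

```bash

python3 -m pendant '[[0.0009,0,0.0005,0,0,0,0.005],[0,0,0,0,0,0,0.005]]' >/dev/null; python3 st.py
python3 -m pendant '[[0.0009,0,0.0005,0,0,0,0.005],[0,0,0,0,0,0,0.005]]' >/dev/null; python3 st.py
python3 -m pendant '[[0.0009,0,0.0005,0,0,0,0.005],[0,0,0,0,0,0,0.005]]' >/dev/null; python3 st.py
```

```text
t 12.85 G jig y,x,z 0.0296 0.0015 0.0196 F u,n,z -5.1 -0.5 -1.8 grip 0.0135 30
turn to nominal [0.17 0.18 0.03]
t 13.02 G jig y,x,z 0.0296 0.0016 0.0197 F u,n,z -7.4 -1.9 -1.3 grip 0.0139 30
turn to nominal [0.21 0.28 0.03]
t 13.18 G jig y,x,z 0.0296 0.0018 0.0198 F u,n,z -11.6 -2.7 -0.8 grip 0.0139 30
turn to nominal [0.24 0.39 0.05]
```

```bash

python3 -m pendant '[[-0.0012,0,-0.0001,0,0,0,0.005],[-0.0003,0,0.0005,0,0,0,0.005],[0,0,0,0,0,0,0.005]]' >/dev/null; python3 st.py
python3 -m pendant '[[-0.0004,0,0.0007,0,0,0,0.005],[0,0,0,0,0,0,0.005]]' >/dev/null; python3 st.py
```

```text
t 13.43 G jig y,x,z 0.0296 0.0016 0.019 F u,n,z -8.3 -0.9 1.3 grip 0.014 30
turn to nominal [0.21 0.23 0.02]
t 13.6 G jig y,x,z 0.0296 0.0016 0.0189 F u,n,z -7.1 -3.8 6.6 grip 0.0134 30
turn to nominal [0.21 0.2  0.04]
```

```bash

python3 -m pendant '[[-0.0008,0,0,0,0,0,0.03],[0,0,0,0,0,0,0.03],[0,0,0,0,0,0,0.03]]'; python3 st.py
python3 -m pendant '[[0,0,-0.01,0,0,0,0.03],[0,0,-0.02,0,0,0,0.03],[0,0,-0.03,0,0,0,0.03],[0,0,-0.03,0,0,0,0.03],[0,0,0,0,0,0,0.03]]'; python3 st.py
python3 - <<'E'
from h import *
from bench import robot,grab_frame
f=grab_frame("wrist");np.savez("pics/w8.npz",**f);s=grab_frame("scene");np.savez("pics/s8.npz",**s)
a=cv2.resize(f["pixels"][80:300,160:400],(400,366)); b=cv2.resize(s["pixels"][220:300,130:280],(400,366)); cv2.imwrite("pics/w8.png",np.hstack([a,b])[:,:,::-1])
E
```

```text
t: 13.85
tcp_pos: [0.592, -0.1863, 0.0334]
eef_rot: [-1.709, -2.129, -0.429]
force: [1.2, 0.4, 5.7]
grip_width: 0.0286
grasp_force: 2.9
t 13.85 G jig y,x,z 0.0311 0.0017 0.0179 F u,n,z 0.1 1.2 5.7 grip 0.0286 3
turn to nominal [0.17 0.01 0.  ]
t: 14.27
tcp_pos: [0.6036, -0.2313, 0.1175]
eef_rot: [-1.714, -2.136, -0.43]
force: [1.2, -0.5, 1.1]
grip_width: 0.0302
grasp_force: 0.0
t 14.27 G jig y,x,z -0.0154 0.0033 0.102 F u,n,z -0.8 1.1 1.1 grip 0.0302 0
turn to nominal [0.47 0.38 0.1 ]
```

View pics/w8.png

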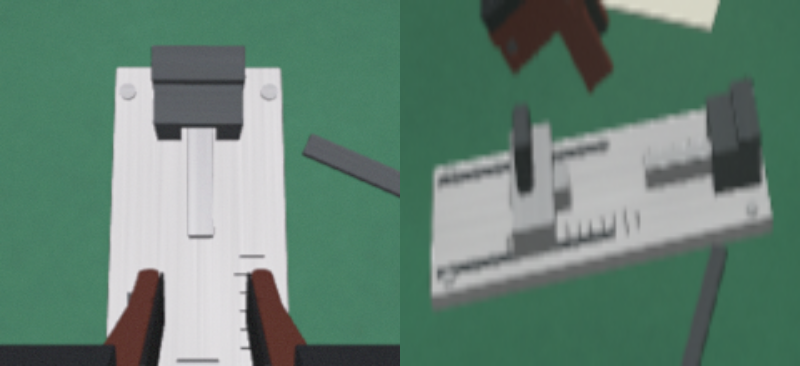

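The wrist crop shows the bar flat under the hood, its free end at (201,236). The scene crop shows the stop untouched, well back. Next I turn the tool down and across for the fin.

```bash

python3 -m pendant '[[0.019,0,-0.035,0,-7,0,0.044],[0,0,0,0,-7,0,0.044],[0,0,0,0,-7,0,0.044],[0,0,0,0,-7,0,0.044],[0,0,0,0,0,7,0.044]]' >/dev/null
python3 -m pendant '[[0,0,0,0,0,7,0.044],[0,0,0,0,0,7,0.044],[0,0,0,0,0,7,0.044],[0,0,0,0,0,7,0.044],[0,0,0,0,0,7,0.044]]' >/dev/null
python3 -m pendant '[[0,0,0,0,0,7,0.044],[0,0,0,0,0,7,0.044],[0,0,0,0,0,7,0.044],[0,0,0,0,0,7,0.044],[0,0,0,0,0,7,0.044]]' 
python3 -m pendant '[[0,0,0,0,0,7,0.044],[0,0,0,0,0,6,0.044],[0,0,0,0,0,0,0.044]]' >/dev/null
cat > sv.py <<'E'
from h import *
from bench import robot,grab_frame
u=np.array([-.2168,.9762,0]);n=np.array([.9762,.2168,0]);O=np.array([.5954,-.2090,0])
o=robot.get_obs();d=o["tcp_pos"]-O
print("t",round(o["t"],2),"TCP jig y,x,z",(d@u).round(4),(d@n).round(4),d[2].round(4),"F u,n,z",(o["force"]@u).round(1),(o["force"]@n).round(1),o["force"][2].round(1),"grip",round(o["grip_width"],4),round(o["grasp_force"],1))
R=Ro.from_matrix(np.stack([np.cross(-u,[0,0,-1.]),-u,[0,0,-1.]],1))
def to(y,x,z):
    a,b=goto(o,O+u*y+n*x+[0,0,z],R);print("shift",a.round(4),"turn",b.round(2))
E
python3 - <<'E'
from sv import *
print(o["q"].round(2));to(-.082,0,.13)
w=dict(np.load("pics/w8.npz"));g=cv2.cvtColor(w["pixels"],cv2.COLOR_RGB2GRAY).astype(int);print(g[205:240,281])
for r in (217,218,219,220,221,222,223): p=onz(w,(281,r),.026)-O;print(r,(p@u).round(4),end=" ")
np.savez("pics/w9.npz",**grab_frame("wrist"))
E
```

```text
t: 15.62
tcp_pos: [0.5991, -0.2264, 0.1502]
eef_rot: [-3.065, -0.684, 0.002]
force: [0.2, -0.0, 1.0]
grip_width: 0.0441
grasp_force: 0.0
t 15.87 TCP jig y,x,z -0.0179 -0.0001 0.1503 F u,n,z -0.8 0.5 -0.5 grip 0.0437 0.0
[-0.38  0.55  1.65  0.    0.94  0.98]
shift [0.0003 0.0641 0.0203] turn [-0.06  0.06 -0.23]
[211 210 211 213 212 212 212 213 214 213 213 214 215 214 215 209 140 102
 171 215 221 220 219 220 220 220 220 220 220 220 221 220 221 221 221]
217 0.0233 218 0.0224 219 0.0215 220 0.0206 221 0.0197 222 0.0188 223 0.0179
```

```bash

python3 -m pendant '[[0,0.032,0.01,0,0,-0.2,0.05],[0,0.032,0.01,0,0,0,0.05],[0,0,0,0,0,0,0.05],[0,0,0,0,0,0,0.05]]' >/dev/null
python3 - <<'E'
from sv import *
to(-.082,0,.056)
f=grab_frame("wrist");np.savez("pics/w10.npz",**f)
g=cv2.cvtColor(f["pixels"],cv2.COLOR_RGB2GRAY).astype(int)
for y in(-.089,-.075): print([proj(f,O+u*y+n*x+[0,0,.066]).round(1).tolist() for x in(-.017,.017)])
c=proj(f,O+u*-.082+[0,0,.066]).astype(int);print(c)
for r in range(c[1]-24,c[1]+25,6): print(r,c[0]-40,g[r,c[0]-40:c[0]+41:2])
E
```

```text
t 16.25 TCP jig y,x,z -0.0835 -0.0 0.1305 F u,n,z 0.5 0.7 -0.3 grip 0.0502 0.0
shift [ 0.     -0.0015  0.0745] turn [-0.04  0.01  0.21]
[[290.2, 250.7], [290.7, 209.3]]
[[272.4, 250.6], [272.0, 209.3]]
[281 230]
206 241 [224 222 222 221 225 223 221 225 203 226 226 222 222 223 221 226 153  48
  56  55  54  52  56  56  49 104 226 220 185 234 234 232 234 233 234 232
 234 233 235 234 234]
212 241 [224 220 220 220 224 222 222 223 197 224 225 223 220 221 221 227 139  84
  99 100  99 100  97  98  94  86 226 217 208 234 235 235 235 235 236 235
 235 235 235 235 235]
218 241 [224 220 219 219 223 223 222 224 193 223 225 222 221 220 220 226 143  95
 106 109 109 111 111 109  99 103 226 214 205 233 234 233 234 233 234 234
 233 234 233 234 235]
224 241 [225 219 219 220 223 221 220 223 195 222 224 220 220 219 220 224 141  96
 108 109 110 110 107 107  96 108 224 210 225 231 230 230 232 232 231 231
 233 231 231 232 232]
230 241 [235 235 235 234 234 235 234 234 199 220 223 220 220 218 219 224 139  93
 107 104 106 108 109 111  96 110 222 210 228 234 234 234 235 234 234 234
 234 234 234 234 234]
236 241 [230 230 229 230 230 230 230 231 203 219 223 220 219 219 218 223 138  95
 112 110 108 109 105 104  94 136 221 206 225 234 233 233 234 234 234 234
 234 234 234 234 234]
242 241 [192 192 191 192 191 193 189 186 183 218 223 219 220 220 216 222 148  97
 106 108 106 107 104 103  91 133 222 205 205 218 218 219 219 217 218 219
 237 235 237 237 236]
248 241 [ 58 164 163 163 165 164 164 163 155 218 220 220 218 217 215 221 146  88
 100 101  98 101 104 100  98 129 221 200 138 139 142 144 141 143 142 144
 143 143 144 122 120]
254 241 [ 63 229 233 232 232 232 233 233 197 214 220 220 218 217 215 219 216 218
 219 217 218 215 220 218 217 221 218 204 227 233 234 234 234 234 233 234
 234 235 234 234 234]
```

```bash

python3 -m pendant '[[0,-0.001,0.02,0,0,0.2,0.044],[0,0,0.025,0,0,0,0.044],[0,0,0.02,0,0,0,0.044],[0,0,0.0085,0,0,0,0.044],[0,0,0,0,0,0,0.044]]' >/dev/null
python3 -c "
from sv import *
to(-.0825,0,.056)"
python3 -m pendant '[[0,0,0,0,0,0,0.02],[0,0,0,0,0,0,0.005],[0,0,0,0,0,0,0.005],[0,0,0,0,0,0,0.005],[0,0,0,0,0,0,0.005]]' >/dev/null
python3 -m pendant '[[0,0,0,0,0,0,0.005],[0,0,0,0,0,0,0.005]]' >/dev/null
python3 -c "
from sv import *
to(-.005,0,.056)"
```

```text
t 16.72 TCP jig y,x,z -0.0801 -0.0 0.0565 F u,n,z 0.2 -0.1 -0.2 grip 0.0437 0.0
shift [0.     0.0024 0.0005] turn [-0.12  0.1   0.06]
t 17.3 TCP jig y,x,z -0.0827 0.0016 0.0596 F u,n,z 0.1 -0.8 5.8 grip 0.0136 30.0
shift [-0.0017 -0.0777  0.0035] turn [ 0.1  -0.17 -0.07]
```

```bash

python3 -m pendant '[[0.001,0,-0.002,0,0,0,0.005],[0,0,0,0,0,0,0.005]]' >/dev/null
python3 -c "
from sv import *"
python3 -m pendant '[[0,-0.005,0,0,0,0,0.005],[0,-0.01,0,0,0,0,0.005],[0,-0.01,0,0,0,0,0.005],[0,0,0,0,0,0,0.005]]' >/dev/null
python3 -c "
from sv import *
to(-.005,0,.056)"
```

```text
t 17.47 TCP jig y,x,z -0.0821 0.0016 0.0597 F u,n,z -2.1 0.3 -6.6 grip 0.0141 30.0
t 17.8 TCP jig y,x,z -0.0546 0.0017 0.0597 F u,n,z 3.1 2.2 -11.6 grip 0.0135 30.0
shift [-0.0017 -0.0496  0.0037] turn [-0.07 -0.01 -0.02]
```

```bash

python3 -m pendant '[[0,-0.008,0.0015,0,0,0,0.005],[0,-0.01,0,0,0,0,0.005],[0,-0.01,0,0,0,0,0.005],[0,-0.01,0,0,0,0,0.005],[0,0,0,0,0,0,0.005]]' >/dev/null
python3 -c "
from sv import *"
python3 -m pendant '[[0,0,0,0,0,0,0.005],[0,0,0,0,0,0,0.005]]' >/dev/null
python3 -c "
from sv import *
to(-.005,0,.056)"
```

```text
t 18.22 TCP jig y,x,z -0.0177 0.0018 0.0596 F u,n,z 2.3 -2.7 -1.4 grip 0.0132 30.0
t 18.38 TCP jig y,x,z -0.0185 0.0018 0.0596 F u,n,z 2.3 -4.3 3.3 grip 0.0138 30.0
shift [-0.0018 -0.0135  0.0036] turn [-0.02 -0.04 -0.04]
```

```bash

python3 -m pendant '[[0,-0.002,0,0,0,0,0.005],[0,-0.002,0,0,0,0,0.005],[0,-0.002,0,0,0,0,0.005],[0,0,0,0,0,0,0.005]]' >/dev/null
python3 -c "import sv"
for i in 1; do :; done
python3 -m pendant '[[0,-0.001,0,0,0,0,0.005],[0,-0.001,0,0,0,0,0.005]]' >/dev/null; python3 -c "import sv"
python3 -m pendant '[[0,-0.001,0,0,0,0,0.005],[0,-0.001,0,0,0,0,0.005]]' >/dev/null; python3 -c "import sv"
```

```text
t 18.72 TCP jig y,x,z -0.0173 0.0019 0.0597 F u,n,z -17.3 -7.9 -3.4 grip 0.0137 30.0
t 18.88 TCP jig y,x,z -0.0172 0.0019 0.0597 F u,n,z -30.1 -10.0 -9.0 grip 0.0137 30.0
t 19.05 TCP jig y,x,z -0.017 0.002 0.0598 F u,n,z -37.9 -10.9 -12.0 grip 0.0139 30.0
```

The stop bears on something at about -0.017 and the force is rising, so I ease off.

```bash

python3 -m pendant '[[0.0008,0.003,0.001,0,0,0,0.005],[0,0.0015,0,0,0,0,0.005],[0,0,0,0,0,0,0.005]]' >/dev/null; python3 -c "import sv"
python3 - <<'E'
from sv import *
# nose-to-fin distance from the wrist picture taken over the stop (w10), and gap now
f=dict(np.load("pics/w10.npz"));g=cv2.cvtColor(f["pixels"],cv2.COLOR_RGB2GRAY).astype(int)
for y,z in ((-.0826+.011,.032),(-.0826+.025,.028),(-.0826+.023,.032),(-.0826+.037,.028)):print(y,proj(f,O+u*y+[0,0,z]).round(1))
for r in (222,230,238): print(g[r,170:275:2])
s=grab_frame("scene");np.savez("pics/s11.npz",**s);p=grab_frame("wrist");np.savez("pics/w11.npz",**p)
for y in (.020,.0): print(proj(s,O+u*y+n*.007+[0,0,.024]).round(1),proj(p,O+u*y+[0,0,.026]).round(1))
E
```

```text
t 19.3 TCP jig y,x,z -0.0175 0.0019 0.0596 F u,n,z -12.8 -12.3 8.2 grip 0.0139 30.0
t 19.3 TCP jig y,x,z -0.0175 0.0019 0.0596 F u,n,z -12.8 -12.3 8.2 grip 0.0139 30.0
-0.07160000000000001 [269.7 216.4]
-0.057600000000000005 [254.2 214.9]
-0.05960000000000001 [256.1 216.3]
-0.04560000000000001 [240.8 214.9]
[230 231 231 231 230 230 231 230 230 230 231 231 232 232 231 231 231 232
 232 232 231 232 232 232 232 232 231 232 232 231 232 231 232 232 231 231
 220 220 219 221 223 219 221 185 216 224 221 220 220 219 222 225  91]
[231 232 232 233 232 232 233 232 234 234 233 234 234 233 234 235 235 234
 234 235 235 235 235 234 235 235 235 234 234 234 234 234 234 235 234 235
 235 234 235 235 235 235 234 217 212 223 223 220 221 218 220 223  90]
[230 229 229 230 230 230 229 229 228 229 231 230 229 229 229 231 232 230
 231 231 231 231 231 230 231 230 230 230 231 231 232 231 231 230 230 231
 231 230 230 230 231 230 231 229 204 222 222 220 219 216 218 223  87]
[221.6 256.4] [227.  250.2]
[213.  257.6] [257.  250.1]
```

The w10 profile puts the nose front at column 242, which is 37 mm ahead of the fin. So -0.017 is the true contact with the bar's free end. I relax the strain before releasing.

```bash

python3 -m pendant '[[-0.0016,0.0008,-0.0012,0,0,0,0.005],[0,0,0,0,0,0,0.005]]' >/dev/null; python3 -c "import sv"
python3 -m pendant '[[0,0,0,0,0,0,0.005],[0,0,0,0,0,0,0.005]]' >/dev/null; python3 -c "import sv"
```

```text
t 19.57 TCP jig y,x,z -0.0175 0.0018 0.0597 F u,n,z -11.2 -2.7 -6.2 grip 0.0137 30.0
t 19.73 TCP jig y,x,z -0.0175 0.0018 0.0597 F u,n,z -11.4 -3.0 -6.0 grip 0.0143 30.0
```

```bash

python3 -m pendant '[[-0.0003,0.0008,0.0008,0,0,0,0.005],[0,0,0,0,0,0,0.005],[0,0,0,0,0,0,0.005]]' >/dev/null; python3 -c "import sv"
```

```text
t 19.98 TCP jig y,x,z -0.0176 0.0018 0.0596 F u,n,z -6.6 -3.2 1.0 grip 0.0136 30.0
```

```bash

python3 -m pendant '[[0,0,0,0,0,0,0.02],[0,0,0,0,0,0,0.044],[0,0,0,0,0,0,0.044],[0,0,0,0,0,0,0.044],[0,0,0,0,0,0,0.044]]'; python3 -c "import sv"
python3 -m pendant '[[0,0,-0.01,0,0,0,0.044],[0,0,-0.02,0,0,0,0.044],[0,0,-0.03,0,0,0,0.044],[0,0,-0.03,0,0,0,0.044],[0,0,0,0,0,0,0.044]]' >/dev/null
python3 - <<'E'
from sv import *
f=grab_frame("wrist");np.savez("pics/w12.npz",**f)
g=cv2.cvtColor(f["pixels"],cv2.COLOR_RGB2GRAY).astype(int)
for y,z in ((-.017,.066),(.020,.026),(.0195,.028),(.078,.039)):print(y,proj(f,O+u*y+[0,0,z]).round(1))
c=proj(f,O+u*.020+[0,0,.026]).astype(int)
for dr in (-4,0,4): print(c[1]+dr,c[0]-20,g[c[1]+dr,c[0]-20:c[0]+60])
E
```

```text
t: 20.4
tcp_pos: [0.6, -0.2236, 0.0585]
eef_rot: [3.122, 0.341, 0.004]
force: [0.3, 0.2, -0.2]
grip_width: 0.0427
grasp_force: 0.0
t 20.4 TCP jig y,x,z -0.0152 0.0014 0.0585 F u,n,z 0.1 0.3 -0.2 grip 0.0427 0.0
t 20.82 TCP jig y,x,z -0.0172 0.004 0.1551 F u,n,z -0.8 1.1 -0.2 grip 0.0441 0.0
-0.017 [282.3 225.4]
0.02 [244.6 211.8]
0.0195 [244.9 212.4]
0.078 [181.4 216. ]
207 224 [223 224 224 224 224 224 224 223 224 225 226 225 223 225 224 223 225 223
 225 223 220 221 223 223 221 221 221 222 225 223 223 223 224 225 204 197
 219 227 226 226 224 224 224 223 225 223 223 223 226 228 155  77  67  75
  80  82  82  84  83  80  86  84  82  83  81  69  63 137 218 225 219 202
 202 228 234 233 233 233 233 233]
211 224 [224 223 223 223 224 222 222 222 224 223 223 224 223 224 223 224 222 225
 224 222 221 221 223 221 221 220 222 224 225 224 222 223 222 225 226 208
 216 224 227 225 225 223 225 222 222 223 221 225 227 227 173 110  99 103
 112 111 109 110 112 109 112 111 112 113 111 100  89 136 215 226 219 202
 203 228 234 233 233 232 233 233]
215 224 [228 229 229 230 229 229 230 229 230 228 229 229 228 231 231 230 231 229
 231 229 229 224 222 221 222 221 221 222 223 225 223 223 222 225 224 201
 211 223 226 227 225 222 222 222 222 221 221 221 226 226 174 107  92 103
 110 108 109 111 112 113 110 114 111 112 106  94  92 172 221 224 216 200
 226 233 232 232 233 232 232 233]
```

```bash
python3 -c "
from bench import robot
print(robot.sign_off())"
```

```text
the job is handed in; nothing more can be done
None
```

The square bar lies home under the hood, the stop bears on its free end with no gap visible, and the job is handed in at about 21 s; the first contact was harder than intended, peaking at about 38 N before I eased it to about 7 N and let go.

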